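Bring the stylus microscope to its working distance

TASK

Bring the stylus microscope to its working distance: lay a fingertip on the crown of the knurled focusing wheel and roll it, in as many strokes as it takes, until the gap between objective and stylus has closed to the gauge mark, that is, until the tip of the black pointer on the tube carriage stands on the black line of the stylus stand. Do not run the objective into the stylus, touch neither the tube and its carriage nor the stylus stand, and leave the loose things on the cart where they are. Take the finger off the wheel when it is set.

Things in the scene. Friction and masses are not known exactly. Their poses are not given: they have to be found in the camera images.
- microscope: Low bench microscope for styli, screwed to the cart. Steel bed plate 110 x 260 mm (x -45 to 65 mm), top 18 mm above the cart; origin on the cart under the plate. Its y axis is the tube's direction, eyepiece to objective; x points level, from the wheel's side to the pointer's side; z up. The tube lies at x = 0, axis 71 mm above the cart; its ring clamps (r 16.5 mm) and their screws reach 92 mm.
- wheel_centre (a point): Centre of the knurled steel focusing wheel, 48 mm diameter, 16 mm wide, turning in a fixed place on a level axis along the microscope's x, 56 mm to the side of the tube's axis and 40 mm above the cart: its crown is at 64 mm. 2 mm from its inner face is the pinion housing, 34 mm long, 58 mm high above the cart. Rim drag about 1.5 N; it stays where it is left.
- pointer_tip (a point): Tip of the black pointer, a bar 6 mm wide and 4 mm thick that moves with the carriage, 44 mm to the side of the tube's axis (the side away from the wheel), 1.5 mm above the stand's pale gauge plate. The tip lies in the plane of the objective's front face.
- gauge_line (a point): Middle of the black gauge line, 3 mm wide, drawn across the pale gauge plate (30 x 116 mm) of the stylus stand; axes as the microscope's, so the pointer's way still to go is the difference along y. The stand's place on the bed varies: the line starts 12 to 28 mm ahead of the pointer. The stylus tip is 14 mm beyond the line.
- stylus_stand: Stylus stand clamped on the bed plate: steel foot, pale gauge plate and a 12 mm post with a collet holding the stylus in front of the objective, reaching 82 mm above the cart. Origin on the bed plate's top, under the tube's axis, level in y with the gauge line; axes as the microscope's.
- carriage (a joint): Travel of the tube carriage in m: 0 at the start, growing as the objective goes towards the stylus; stops at -0.003 and 0.048.
- platter_clamp: Loose squat steel suction platter clamp, 80 mm diameter, 42 mm high. Origin under its middle.
- eyepiece: Loose smoked-glass microscope eyepiece standing upright, 32 mm diameter, 36 mm high. Origin under its middle.
- stylus_tin: Loose flat round anodised stylus tin, 54 mm diameter, 20 mm high. Origin under its middle.
- insulator_cap: Loose ribbed white ceramic insulator cap, 38 mm diameter, 36 mm high. Origin under its middle.
- wheel (a joint): Turn of the focusing wheel in rad: 0 at the start, growing as its crown is rolled towards the objective (+y of the microscope). The carriage goes the same way as the crown, 6 mm per radian, that is 0.25 mm per mm of rim travel; rolled back, it withdraws.

How it is judged:
By the outcome, as a careful person would: the job done as asked, in the order asked, and still so for the second after the job is handed in, with the robot touching nothing.
It also fails if it takes over 51 s, if anything falls off the work surface, if the arm or the gripper's body presses on something with over 40 N, if the wrist force passes 120 N, or if a joint passes its speed limit or range.

ROBOT

A 6-joint arm with a two-finger parallel gripper is mounted at the origin on the work surface. World frame = base frame: x ahead of the robot, y to its left, z up, the work surface at z = 0. Lengths are in m, angles in rad, forces in N, time in s.
With the tool pointing down it reaches from about 0.375 to 0.9 m from the base axis. Payload 3.1 kg.
Tool frame: the origin (TCP) lies between the finger pads; the fingertips stand 25 mm ahead of it and the grasp point (between the pads) lies 6 mm ahead of it; x points along the fingers, y is the direction in which the jaws open and shut, and the axes are right-handed (so a half turn about x gives the same grasp; the last joint's range is limited). The gripper opens to 85 mm and grips with 20 to 120 N. Pads are 22 mm wide; open, the fingers measure 114 mm over their backs; the gripper's body (76 mm by 85 mm) begins 54 mm behind the grasp point. The pads swing forward as they close: fully open they stand 13 mm farther back than shut.
Start: joints at [0.975, 0.527, 1.433, -0, 1.181, -0.178], TCP at [0.254, 0.571, 0.256] pointing down, gripper open.
Joint ranges: [-3.08, 3.08], [-0.75, 2.2], [0.22, 2.44], [-1.43, 4.57], [0, 2.65], [-2.85, 2.85]. Speed limits (rad/s): [2.79, 2.79, 3.14, 3.14, 3.14, 3.14].

INTERFACE

Orientations are given as a unit quaternion [x, y, z, w].
In Python, from station import manip, viewer, workorder gives the robot as it stands.
- The arm moves only by the shell command python3 -m crank 'ROWS' [FORCE]. ROWS is JSON, one flat list of numbers, 5 for each row, row after row: the opening, from 0 (shut) to 1 (fully open), then the shift along the world's x, y, z in mm, then the turn about the world's z in rad. A call has 1 to 10 rows; each row is the pose to reach, as a shift and turn from the pose commanded when the call began; what a row does not reach only later rows make up. A row lasts 1/8 s, in which the tool goes at most 62.5 mm and 10.7 degrees, less where a joint would pass 70% of its speed; a pose out of reach is approached as far as the arm can. A call with a gripper value outside its range is refused whole. The fingers move at their own pace and stop on an object; FORCE is the grip in N (left out, the last holds). Time passes only in rows, so rows that repeat a pose let the fingers close. It gives the time, the measured TCP pose, the force and the opening at its end, in the units of the state.
- manip.sense(): the state, without advancing time (a new reading comes with each control period).
- viewer.snapshot(name): name is "scene" or "top" or "wrist"; returns a dict with "img" (420x560x3 uint8, red, green, blue), "range_z" (420x560 float32, m along the optical axis (not along the pixel's ray), 0 where there is no reading), "fx", "fy", "cx", "cy" (pixels), "origin" and "attitude" of the camera in the world. Camera axes: x right, y down, z forward; pixel columns grow to the right and rows downward; lengths in m; the calibration is good to about 2 mm. A picture is of the moment at which its call begins.
- workorder.sign_off(): hands the job in, once; it reports no verdict.
The state is a dict: "t": time; "q": joint angles; "qd": joint speeds; "tau": joint torques, N m; "tcp_pos": TCP position; "tool_rot": TCP orientation; "force": force on the tool from outside, world axes, zero at the start; "ft_torque": the same for the moment, N m; "finger_gap": opening from 0.0 (shut) to 1.0 (fully open).
Only numpy, scipy, OpenCV 4.12 (cv2) and the standard library are available. Lean on these libraries where they do the work, as an engineer would, in place of code of your own. Each camera call takes 0.05 s, during which the arm holds its last target.

## Working session

There is one attempt and no reset: what is moved stays moved. The work goes in short steps, Python scripts to look and compute and a shell command to move; the robot and the scene stay as the last step left them, time stands still between calls to the robot, and variables do not carry over. Pictures are saved under pics/ and viewed, and the job is handed in when it is done.

```bash
ls; mkdir -p pics; cat > h.py <<'E'
from station import manip, viewer, workorder
import numpy as np, cv2, pickle
from scipy.spatial.transform import Rotation as R
def snap(n,f):
    s=viewer.snapshot(n); cv2.imwrite(f'pics/{f}.png',cv2.cvtColor(s['img'],cv2.COLOR_RGB2BGR)); pickle.dump(s,open(f'pics/{f}.pkl','wb')); return s
def load(f): return pickle.load(open(f'pics/{f}.pkl','rb'))
def att(s):
    a=np.array(s['attitude'],float); return a if a.shape==(3,3) else R.from_quat(a).as_matrix()
def ray(s,u,v): return att(s)@np.array([(u-s['cx'])/s['fx'],(v-s['cy'])/s['fy'],1.])
def at_z(s,u,v,z):
    d=ray(s,u,v);o=np.array(s['origin']); return o+d*(z-o[2])/d[2]
def depth(s,u,v):
    return np.array(s['origin'])+ray(s,u,v)*s['range_z'][int(round(v)),int(round(u))]
def proj(s,p):
    c=att(s).T@(np.array(p)-np.array(s['origin'])); return s['fx']*c[0]/c[2]+s['cx'],s['fy']*c[1]/c[2]+s['cy']
E
python3 - <<'E'
from h import *
print(manip.sense())
for n in('top','scene'):
    s=snap(n,n+'0'); print(s['origin'],s['attitude'],s['fx'])
E
```

```text
pics
{'t': 0.0, 'q': array([ 9.74518553e-01,  5.28507692e-01,  1.43395378e+00,  2.34681024e-05,
        1.18134266e+00, -1.78524759e-01]), 'qd': array([-0.00047937,  0.00028243, -0.00030934,  0.0004178 , -0.0005691 ,
        0.00052989]), 'tau': array([-5.72706467e-04, -4.42350233e+01, -1.78021663e+01, -2.42310425e-04,
        8.48575757e-03, -2.93422119e-06]), 'tcp_pos': array([0.25316462, 0.57069344, 0.25529165]), 'tool_rot': array([ 0.1459083 ,  0.69203887, -0.14735038,  0.6914339 ]), 'force': array([0.03328077, 0.30778142, 0.20865751]), 'ft_torque': array([ 0.01785495, -0.01610106, -0.03122177]), 'finger_gap': 1.0015733651032965}
[0.37623975 0.00763034 0.94209414] [-0.70132123  0.70221386 -0.08492841  0.08849513] 476.4807488046726
[ 1.35226733 -0.00852803  0.69229485] [ 0.66437546  0.61474278 -0.29699878 -0.30411887] 496.44066260022134
```

View pics/top0.png

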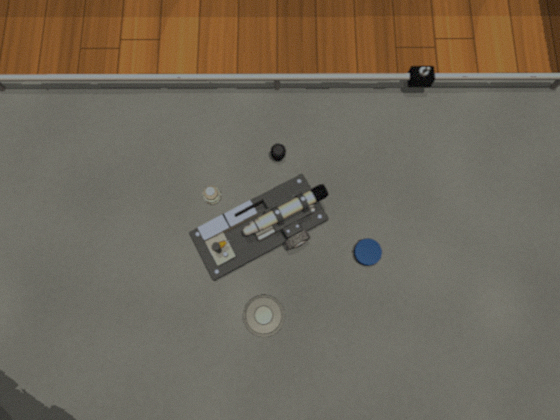

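View pics/scene0.png

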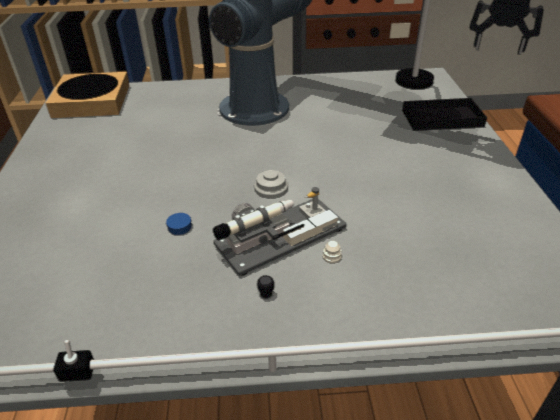

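The top picture shows the microscope with its objective end at lower left, about (250,228). The wheel is at (297,241) and the pointer tip near (237,215). I'll enlarge it.

```bash
python3 - <<'E'
import cv2
i=cv2.imread('pics/top0.png')[165:285,180:340]
cv2.imwrite('pics/top0c.png',cv2.resize(i,None,fx=5,fy=5,interpolation=cv2.INTER_CUBIC))
i=cv2.imread('pics/scene0.png')[165:285,205:365]
cv2.imwrite('pics/scene0c.png',cv2.resize(i,None,fx=5,fy=5,interpolation=cv2.INTER_CUBIC))
E
```

```text
(no output)
```

View pics/top0c.png

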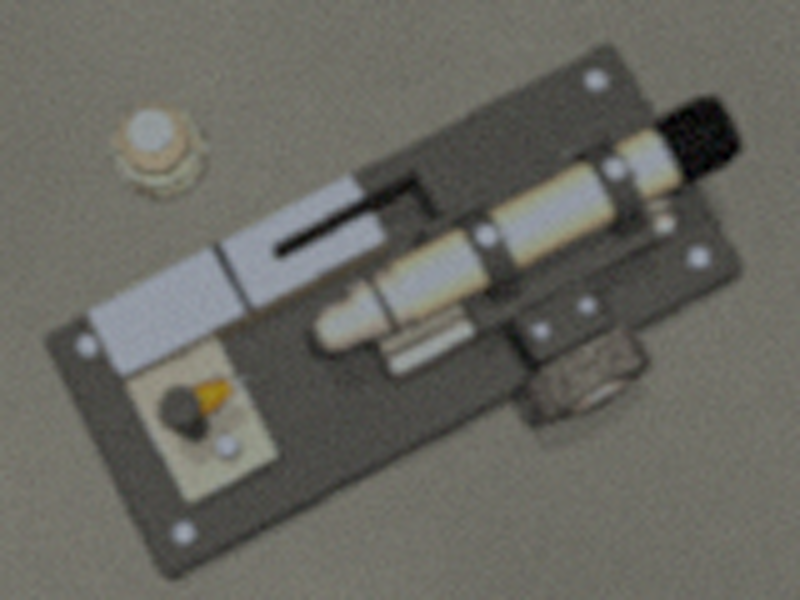

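View pics/scene0c.png

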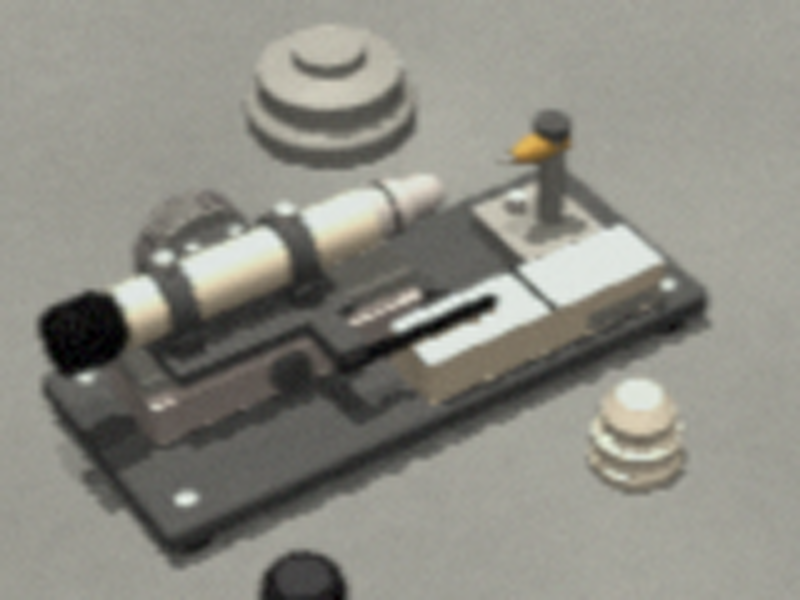

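```bash
python3 - <<'E'
from h import *
s=load('top0'); c=lambda u,v:(180+(u+.5)/5-.5,165+(v+.5)/5-.5)
cs=[at_z(s,*c(*p),.018) for p in[(608,43),(742,268),(172,578),(48,335)]]
for p in cs: print(p)
o=sum(cs)/4; print('centre',o)
y=(cs[3]-cs[0]+cs[2]-cs[1]);print('len',np.linalg.norm(cs[3]-cs[0]),np.linalg.norm(cs[2]-cs[1]),np.linalg.norm(cs[1]-cs[0]),np.linalg.norm(cs[2]-cs[3]))
y/=np.linalg.norm(y); x=np.cross(y,[0,0,1]); th=np.arctan2(x[1],x[0]); print('x',x,'y',y,th)
O=o-x*.010; O[2]=0
def loc(p): d=p-O; return np.round([d@x*1e3,d@y*1e3,p[2]*1e3],1)
for n,p in dict(line=(233,278),tip=(279,250),gp=(170,310)).items():
    q=depth(s,*c(*p)); print(n,loc(q), loc(at_z(s,*c(*p),.040)),q)
for n,p in dict(w=(585,375),hs1=(540,330),hs2=(587,305)).items(): q=depth(s,*c(*p)); print(n,loc(q),q)
# point cloud of wheel
P=[]
for u in range(280,315):
  for v in range(225,260):
    q=depth(s,u,v)
    l=loc(q)
    if l[2]>30 and -66<l[0]<-44: P.append(l)
P=np.array(P);
print(P[np.argsort(P[:,1])])
for n,(u,v) in dict(eye=(278,150),cap=(210,190),tin=(368,251),clamp=(264,315)).items(): q=depth(s,u,v);print(n,q,loc(q))
print(O)
E
```

```text
[ 0.69109623 -0.04953608  0.018     ]
[ 0.59656658 -0.10139956  0.018     ]
[0.47383892 0.12238569 0.018     ]
[0.56978328 0.1742917  0.018     ]
centre [0.58282125 0.03643543 0.018     ]
len 0.25458929329574903 0.2552291479342977 0.10782242650340275 0.10908508253226862
x [ 0.87798787  0.47868288 -0.        ] y [-0.47868288  0.87798787  0.        ] 0.4991539421557573
line [44.1 52.8 40.8] [44.3 52.8 40. ] [0.58750761 0.09913683 0.04078354]
tip [43.8 32.2 47.3] [45.7 31.9 40. ] [0.59707901 0.080913   0.04728588]
gp [44.3 80.1 41.8] [44.7 80.1 40. ] [0.57460259 0.12314989 0.04176753]
w [-58.3 -45.2  64.2] [ 0.54447639 -0.03596445  0.0641611 ]
hs1 [-34.3 -39.5  58.9] [ 0.56283227 -0.01943274  0.05888966]
hs2 [-35.2 -59.1  63.6] [ 0.57144094 -0.0371149   0.06362057]
[[-52.4 -72.4  46.5]
 [-57.  -71.8  48.4]
 [-61.4 -71.4  49.2]
 [-50.6 -70.7  52. ]
 [-54.9 -70.6  51.5]
 [-63.  -70.6  48.4]
 [-47.6 -70.5  49.4]
 [-59.3 -70.1  52.6]
 [-56.5 -69.7  51. ]
 [-52.5 -69.6  53.3]
 [-60.8 -69.4  51.5]
 [-63.1 -68.7  43.5]
 [-50.2 -68.6  54.8]
 [-54.3 -68.5  54. ]
 [-62.4 -68.5  50.7]
 [-58.5 -68.
[... 5246 characters left out ...]
-27.   49.5]
 [-63.  -27.   46.2]
 [-47.5 -26.9  46.2]
 [-59.  -26.9  48.8]
 [-52.2 -26.4  49.1]
 [-56.9 -25.8  51.7]
 [-61.1 -25.7  51.4]
 [-49.4 -25.7  48. ]
 [-53.6 -25.6  47.2]
 [-57.8 -25.5  46.5]
 [-62.6 -25.3  38.1]
 [-62.1 -25.3  46.8]
 [-58.9 -25.   42.7]
 [-55.1 -24.8  45.9]
 [-51.2 -24.7  48.6]
 [-52.5 -24.4  34.1]
 [-52.3 -24.2  44.9]
 [-49.  -24.   40.2]
 [-60.6 -24.   42.6]
 [-56.8 -23.9  45.9]]
eye [ 0.73394608 -0.00218122  0.03764656] [ 124.2 -106.2   37.6]
cap [0.65047929 0.13327091 0.03532046] [115.8  52.6  35.3]
tin [ 0.53030235 -0.17758006  0.01861568] [-138.6 -162.8   18.6]
clamp [0.40722637 0.02515245 0.04005259] [-149.6   74.1   40.1]
[0.57404137 0.03164861 0.        ]
```

```bash
cat >> h.py <<'E'
O=np.array([0.57404137,0.03164861,0]); X=np.array([0.87798787,0.47868288,0]); Y=np.array([-0.47868288,0.87798787,0])
def loc(p): d=np.array(p)-O; return np.round([d@X*1e3,d@Y*1e3,p[2]*1e3],1)
def W(x,y,z): return O+X*x/1e3+Y*y/1e3+np.array([0,0,z/1e3])
E
python3 - <<'E'
from h import *
s=manip.sense(); M=R.from_quat(s['tool_rot']).as_matrix(); print(M)
a=np.arctan2(M[1,1],M[0,1]); t=np.arctan2(Y[1],Y[0]); print(a,t,(t-a+np.pi/2)%np.pi-np.pi/2)
print(W(-57,-48,150)*1e3-s['tcp_pos']*1e3)
snap('wrist','w0')
E
```

```text
[[-1.06837110e-03  4.05792045e-01  9.13964811e-01]
 [-1.58534134e-03  9.13963496e-01 -4.05793314e-01]
 [-9.99998173e-01 -1.88248405e-03 -3.33133282e-04]]
1.1529502737379242 2.069950267394491 0.9169999936565665
[ 293.7031378  -608.53867933 -105.43453482]
```

View pics/w0.png

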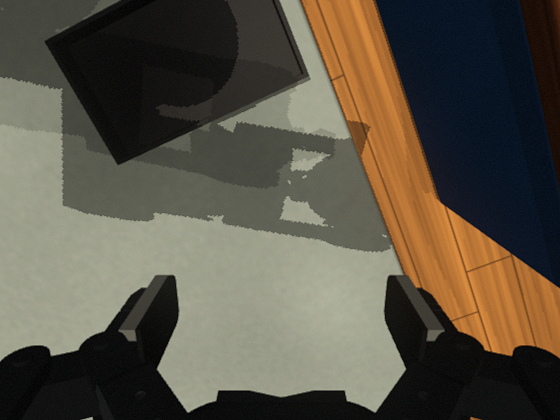

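```bash
python3 - <<'E'
from h import *
s=load('w0'); A=att(s); print(A, s['origin'],manip.sense()['tcp_pos'],s['fx'])
E
python3 -m crank '[0.5,28,-58,0,0.09,0.3,56,-116,0,0.18,0,84,-174,0,0.27,0,112,-232,0,0.36,0,140,-290,0,0.45,0,168,-348,0,0.54,0,196,-406,0,0.63,0,224,-464,0,0.72,0,252,-522,0,0.81,0,280,-580,0,0.9]' 60
```

```text
[[ 0.40553041  0.86895834  0.28364854]
 [ 0.91407826 -0.38467743 -0.12839081]
 [-0.00245307  0.31134334 -0.95029433]] [0.18042216 0.60346651 0.37281286] [0.2532978  0.57083144 0.25556045] 360.8371731409594
t: 1.4
tcp_pos: [0.5258, 0.0064, 0.2562]
tool_rot: [-0.17, 0.686, 0.17, 0.686]
force: [0.1, 0.3, 0.1]
finger_gap: 0.003
```

```bash
python3 -m crank '[0,14,-30,0,0.017,0,14,-30,-20,0.017,0,14,-30,-60,0.017,0,14,-30,-60,0.017]'; python3 - <<'E'
from h import *
s=manip.sense(); M=R.from_quat(s['tool_rot']).as_matrix(); print(loc(s['tcp_pos']),np.arctan2(M[1,1],M[0,1])%np.pi, M[:,0])
w=snap('wrist','w1'); print(proj(w,W(-55.5,-48,64)),proj(w,W(44,32,42)))
snap('top','top1')
E
```

```text
t: 1.9
tcp_pos: [0.5369, -0.0213, 0.1937]
tool_rot: [-0.173, 0.688, 0.176, 0.683]
force: [0.1, 0.2, -0.4]
finger_gap: -0.004
[-57.9 -28.7 193.7] 2.0695108116566012 [-0.00751517  0.00188056 -0.99996999]
(np.float64(253.48577811020107), np.float64(209.55342157396467)) (np.float64(350.32363522426203), np.float64(310.52593177431015))
```

View pics/w1.png

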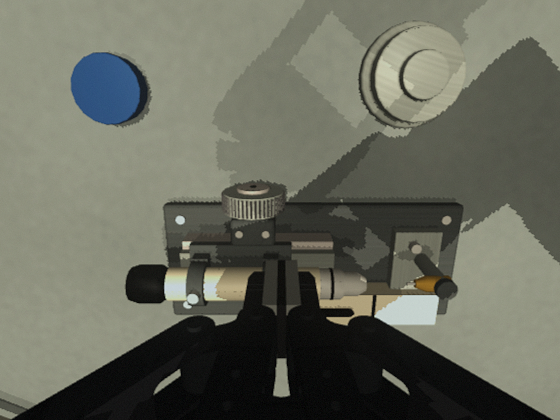

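View pics/top1.png

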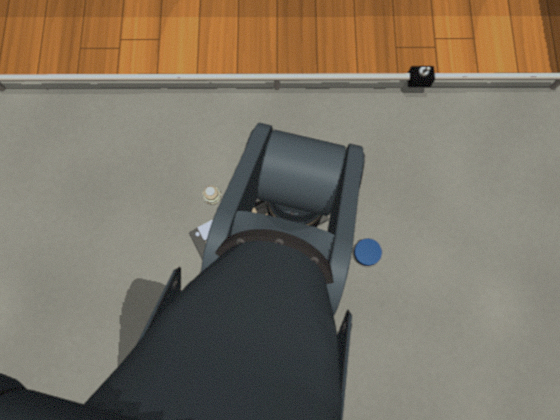

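The wrist picture shows the wheel at (254,203), the pointer tip at about (352,312) and the gauge line at about (374,308), between the fingers and the stand. The top view is blocked by the arm. Next I'll check the scene camera and refine the gap measurement.

```bash
python3 - <<'E'
from h import *
snap('scene','scene1')
i=cv2.imread('pics/scene1.png')[165:285,205:365]
a=cv2.resize(i,None,fx=5,fy=5,interpolation=cv2.INTER_CUBIC)
cv2.imwrite('pics/scene1c.png',a)
i=cv2.imread('pics/w1.png')[260:340,310:470]
cv2.imwrite('pics/w1c.png',cv2.resize(i,None,fx=5,fy=5,interpolation=cv2.INTER_CUBIC))
E
```

```text
(no output)
```

View pics/scene1c.png

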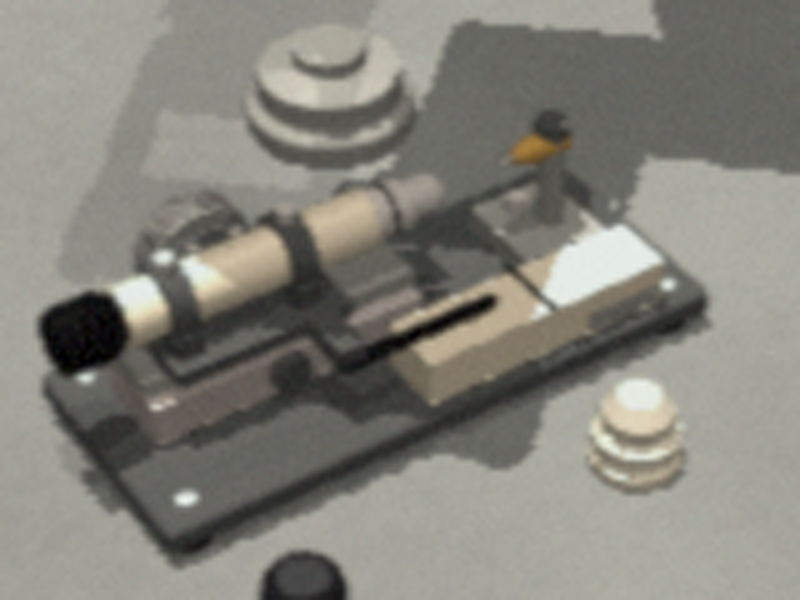

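View pics/w1c.png

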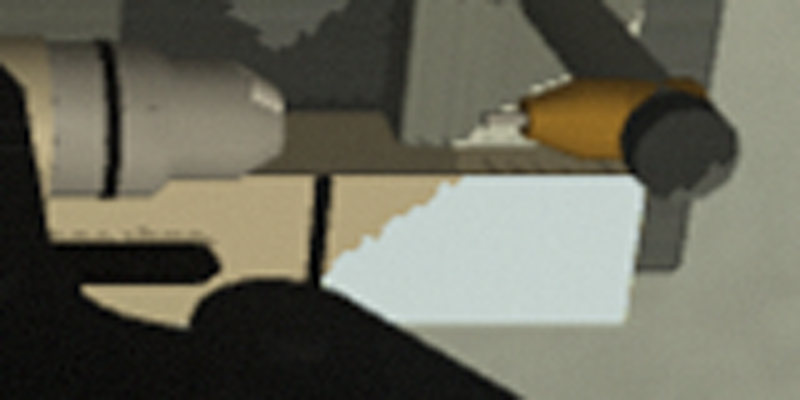

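The wrist crop shows the pointer tip at about (354,312) and the line at about (373.4,312), both sharp. The scene view confirms this and is not blocked.

```bash
cat >> h.py <<'E'
def gap(s,tip,line,zp=None):
    if zp is None:
        r=lambda u,v:np.median([depth(s,u+i,v+j)[2] for i in(-1,0,1) for j in(-1,0,1)])
    zl=.041; 
    a=loc(at_z(s,*tip,zl+.0055)); b=loc(at_z(s,*tip,zl+.0015)); l=loc(at_z(s,*line,zl))
    print('tip top-edge',a,'tip bottom-edge',b,'line',l,'gap',l[1]-a[1],l[1]-b[1])
E
python3 - <<'E'
from h import *
s=load('w1'); c=lambda u,v:(310+(u+.5)/5-.5,260+(v+.5)/5-.5)
gap(s,c(219,262),c(317,262))
for p in [(317,240),(400,260),(500,260),(180,262),(140,262),(100,262)]: print(p,loc(depth(s,*c(*p))))
s=load('scene1'); c=lambda u,v:(205+(u+.5)/5-.5,165+(v+.5)/5-.5)
gap(s,c(494,300),c(529,287))
for p in [(450,318),(480,306),(600,260)]: print(p,loc(depth(s,*c(*p))))
E
```

```text
tip top-edge [42.4 33.7 46.5] tip bottom-edge [45.2 34.6 42.5] line [46.2 52.1 41. ] gap 18.4 17.5
(317, 240) [42.8 52.2 39.4]
(400, 260) [47.1 67.2 39.3]
(500, 260) [46.6 84.4 40. ]
(180, 262) [44.2 27.6 43.9]
(140, 262) [42.8 20.3 45.8]
(100, 262) [43.6 13.7 44.6]
tip top-edge [49.1 30.7 46.5] tip bottom-edge [45.3 33.4 42.5] line [45.1 50.8 41. ] gap 20.099999999999998 17.4
(450, 318) [45.1 12.2 43.1]
(480, 306) [47.6 24.9 45. ]
(600, 260) [45.  86.8 38.5]
```

```bash
python3 -m crank '[0,7,-13,-40,0,0,14,-26,-80,0,0,14,-26,-98,0,0,14,-26,-98,0,0,14,-26,-98,0]' ; python3 - <<'E'
from h import *
s=manip.sense(); print(loc(s['tcp_pos']),s['force'])
w=snap('wrist','w2'); print(w['origin'],loc(w['origin']))
E
```

```text
t: 2.68
tcp_pos: [0.5544, -0.0477, 0.0999]
tool_rot: [-0.175, 0.684, 0.174, 0.686]
force: [-0.1, -0.0, 0.2]
finger_gap: 0.002
[-55.2 -60.3  99.9] [-0.05614534 -0.01485943  0.19121214]
[ 0.48407741 -0.08612397  0.21711446] [-135.4  -60.3  217.1]
```

View pics/w2.png

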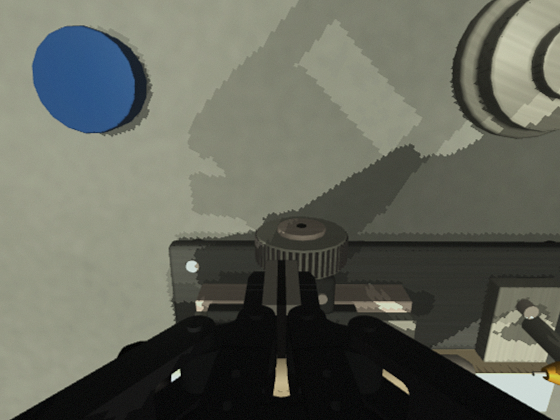

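```bash
python3 -m crank '[0,-3,-1,-4,0,0,-3,-1,-8,0,0,-3,-1,-8,0]'; python3 -m crank '[0,0,0,-1,0,0,0,0,-1,0]';python3 -m crank '[0,0,0,-1,0,0,0,0,-1,0]'
```

```text
t: 3.1
tcp_pos: [0.55, -0.0485, 0.0901]
tool_rot: [-0.175, 0.685, 0.175, 0.685]
force: [0.7, 0.2, 0.4]
finger_gap: -0.002
t: 3.35
tcp_pos: [0.5503, -0.0486, 0.0892]
tool_rot: [-0.175, 0.685, 0.175, 0.685]
force: [-0.5, -0.5, -1.0]
finger_gap: 0.003
t: 3.6
tcp_pos: [0.5504, -0.0486, 0.0887]
tool_rot: [-0.175, 0.685, 0.175, 0.685]
force: [-0.3, 0.1, 3.2]
finger_gap: -0.002
```

```bash
python3 -m crank '[0,0,0,-1,0,0,-2.9,5.3,-1,0,0,-5.7,10.5,-1,0,0,-8.6,15.8,-1,0,0,-11.5,21.1,-1,0,0,-11.5,21.1,-1,0]'; python3 -c "
from h import *
print(loc(manip.sense()['tcp_pos']));snap('wrist','w3');snap('scene','scene3')
i=cv2.imread('pics/scene3.png')[165:285,205:365]
cv2.imwrite('pics/scene3c.png',cv2.resize(i,None,fx=5,fy=5,interpolation=cv2.INTER_CUBIC))"
```

```text
t: 4.35
tcp_pos: [0.5383, -0.027, 0.0871]
tool_rot: [-0.175, 0.685, 0.175, 0.685]
force: [-1.1, 1.4, 1.0]
finger_gap: -0.002
[-59.5 -34.4  87.1]
```

View pics/scene3c.png

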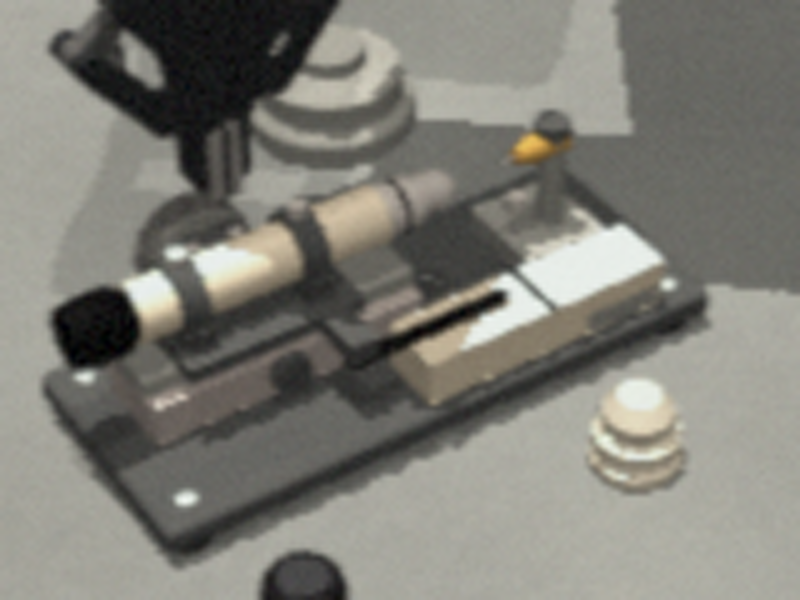

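View pics/w3.png

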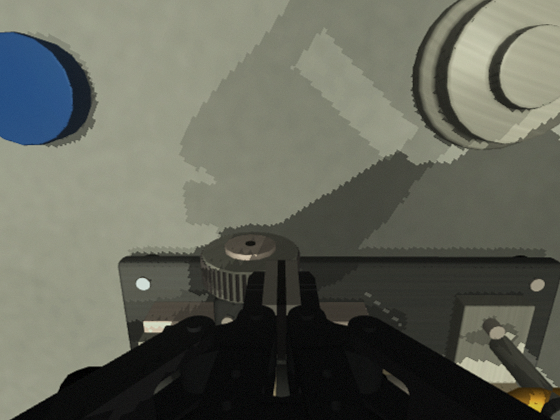

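The carriage moved about 6 mm for a 24 mm stroke, so the wheel did not slip. Next I'll lift, go back and make a second stroke.

```bash
python3 -m crank '[0,0,0,12,0,0,6,-10,12,0,0,13,-21,12,0,0,13,-21,4,0,0,13,-21,0,0,0,10.1,-15.8,0,0,0,7.3,-10.5,0,0,0,4.4,-5.2,0,0,0,1.5,0,0,0,0,1.5,0,0,0]';  python3 -c "
from h import *
print(loc(manip.sense()['tcp_pos']))"; python3 -m crank '[0,0,0,30,0,0,-9,17,90,0,0,-18,35,90,0,0,-18,35,90,0]'; python3 -c "
from h import *
s=snap('wrist','w4');snap('scene','scene4');print(loc(manip.sense()['tcp_pos']),loc(s['origin']))
i=cv2.imread('pics/scene4.png')[165:285,205:365]
cv2.imwrite('pics/scene4c.png',cv2.resize(i,None,fx=5,fy=5,interpolation=cv2.INTER_CUBIC))"
```

```text
t: 5.7
tcp_pos: [0.5395, -0.0269, 0.0871]
tool_rot: [-0.174, 0.686, 0.175, 0.685]
force: [-0.6, 0.6, 4.3]
finger_gap: -0.002
[-58.4 -34.9  87.1]
t: 6.2
tcp_pos: [0.5205, 0.0088, 0.1766]
tool_rot: [-0.175, 0.686, 0.176, 0.684]
force: [0.4, 0.1, -0.5]
finger_gap: 0.001
[-57.7   4.1 175.9] [-137.6    4.9  294.1]
```

View pics/scene4c.png

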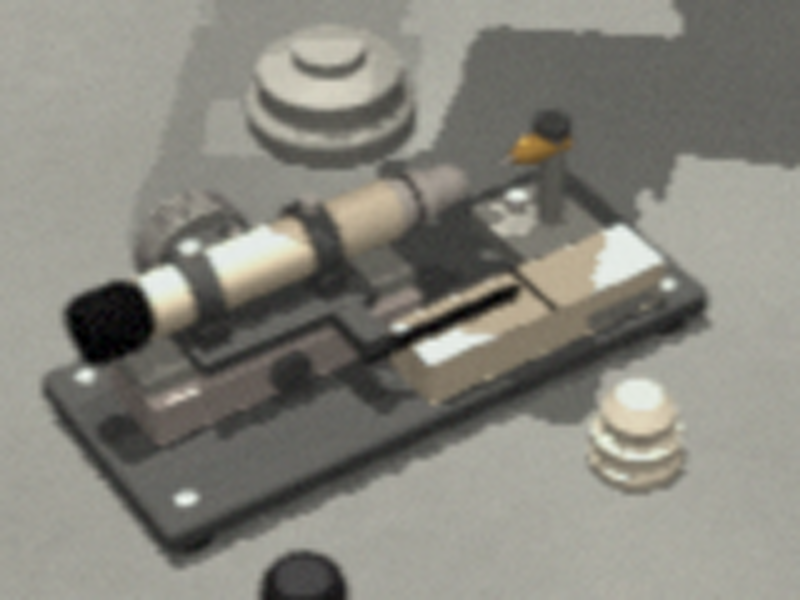

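View pics/w4.png

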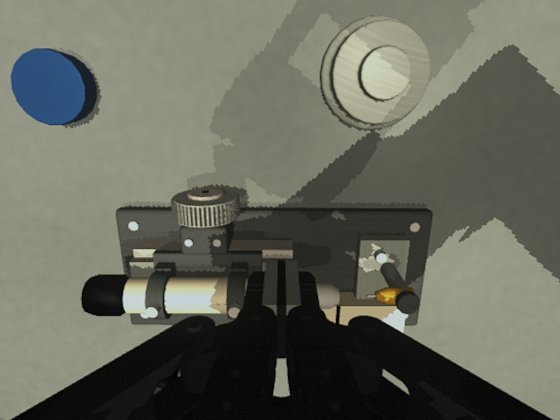

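The carriage has gone forward again, by about 12 mm in all. The fingers hide the pointer in this wrist view, so I'll move the camera squarely over the gauge.

```bash
python3 -m crank '[0,34,36,0,0,0,68,73,0,0,0,103,111,0,0,0,103,111,0,0,0,103,111,0,0]'; python3 -c "
from h import *
s=snap('wrist','w5');print(loc(manip.sense()['tcp_pos']),loc(s['origin']))"
```

```text
t: 6.92
tcp_pos: [0.6242, 0.1178, 0.1753]
tool_rot: [-0.174, 0.687, 0.175, 0.684]
force: [-0.8, -0.1, -0.2]
finger_gap: 0.004
[ 85.   51.4 175.7] [  5.8  51.2 293. ]
```

View pics/w5.png

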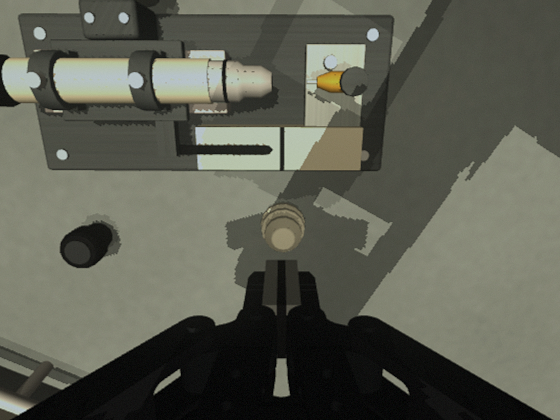

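Clear view: the pointer tip is at about (272,150) and the line at about (282,148), with the camera directly above. I'll enlarge it.

```bash
python3 - <<'E'
from h import *
i=cv2.imread('pics/w5.png')[120:180,250:310]
cv2.imwrite('pics/w5c.png',cv2.resize(i,None,fx=10,fy=10,interpolation=cv2.INTER_CUBIC))
s=load('w5'); g=cv2.cvtColor(s['img'],cv2.COLOR_RGB2GRAY); 
for v in (137,149,150,151,160): print(v,g[v,262:292])
E
```

```text
137 [188 189 189 190 188 190 189 189 188 189 188 190 191 188 189 191 194 162
  72  31  30  41 143 196 190 190 189 189 188 189]
149 [ 36  37  35  38  35  36  37  35  31  25 107 174 192 190 190 190 193 161
  73  28  31  41 143 193 190 189 190 188 190 190]
150 [ 37  33  39  39  39  36  35  34  30  32 125 187 191 192 190 191 194 162
  73  27  31  42 142 196 189 189 190 190 188 190]
151 [ 36  36  36  40  38  37  33  31  31 115 183 193 189 191 189 190 193 162
  72  27  31  41 142 194 190 189 190 190 189 188]
160 [189 190 189 190 189 188 189 189 190 189 189 191 189 187 189 189 193 163
  73  28  30  40 141 194 190 191 189 190 189 189]
```

View pics/w5c.png

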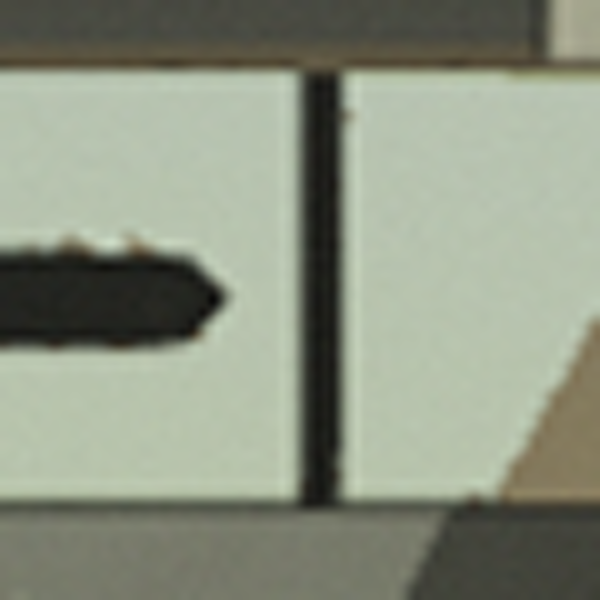

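```bash
python3 - <<'E'
from h import *
s=load('w5')
print(s['cx'],s['cy'])
for zp in (.039,.041):
  l=loc(at_z(s,281.8,149.5,zp))
  for dz in (.0015,.0055): print(zp,dz,l, l-loc(at_z(s,272.0,149.5,zp+dz)))
print((loc(at_z(s,283.8,149.5,.04))-loc(at_z(s,279.7,149.5,.04)))[1])
E
```

```text
281.03705464752187 206.8138545711819
0.039 0.0015 [45.7 52.3 39. ] [ 0.2  6.9 -1.5]
0.039 0.0055 [45.7 52.3 39. ] [ 0.9  6.8 -5.5]
0.041 0.0015 [45.4 52.3 41. ] [ 0.3  6.8 -1.5]
0.041 0.0055 [45.4 52.3 41. ] [ 0.9  6.7 -5.5]
2.9000000000000057
```

6.8 mm remain, which is about 27 mm of rim. I'll go back, stroke 22 mm and then re-measure.

```bash
python3 -m crank '[0,-18,-41,0,0,0,-36,-82,0,0,0,-54,-123,0,0,0,-73,-164,0,0,0,-73,-164,-30,0,0,-73,-164,-70,0,0,-73,-164,-80,0,0,-73,-164,-80,0]'; python3 -c "
from h import *
print(loc(manip.sense()['tcp_pos']))"
```

```text
t: 7.98
tcp_pos: [0.5515, -0.0459, 0.097]
tool_rot: [-0.174, 0.686, 0.175, 0.685]
force: [0.3, -0.1, -0.7]
finger_gap: 0.001
[-56.9 -57.3  97. ]
```

```bash
python3 -m crank '[0,1,-1.8,-5,0,0,1,-1.8,-10,0,0,-1.6,3,-10,0,0,-4.2,7.9,-10,0,0,-6.9,12.7,-10,0,0,-9.5,17.5,-10,0,0,-9.5,17.5,-10,0,0,-9.5,17.5,30,0,0,-9.5,17.5,80,0]'; python3 -c "
from h import *
p=manip.sense()['tcp_pos'];print(loc(p),(W(85,51.5,176)-p)*1e3)"
```

```text
t: 9.1
tcp_pos: [0.5418, -0.0277, 0.1769]
tool_rot: [-0.174, 0.686, 0.175, 0.684]
force: [0.1, -0.4, -0.2]
finger_gap: 0.003
[-56.7 -36.6 176.9] [ 82.25595084 145.21324832  -0.93725022]
```

```bash
python3 -m crank '[0,20,36,0,0,0,41,73,0,0,0,62,110,0,0,0,82,145,0,0,0,82,145,0,0,0,82,145,0,0]'; python3 -c "
from h import *
s=snap('wrist','w6');print(loc(manip.sense()['tcp_pos']),loc(s['origin']))
i=cv2.imread('pics/w6.png')[120:180,250:310]
cv2.imwrite('pics/w6c.png',cv2.resize(i,None,fx=10,fy=10,interpolation=cv2.INTER_CUBIC))
g=cv2.cvtColor(s['img'],cv2.COLOR_RGB2GRAY)
for v in (137,146,147,148,149,150,151,152): print(v,g[v,270:292])"
```

```text
t: 9.85
tcp_pos: [0.6239, 0.1169, 0.1766]
tool_rot: [-0.175, 0.686, 0.175, 0.684]
force: [0.4, -0.8, -0.4]
finger_gap: 0.002
[ 84.3  50.5 176.8] [  4.9  50.5 294.2]
137 [189 192 189 189 189 189 187 190 190 191 176 109  28  34  27 137 196 188
 189 189 190 190]
146 [ 30  31  30  32  32  47  48  50 134 192 181 107  25  33  27 136 196 190
 188 187 189 189]
147 [ 35  35  35  34  32  33  32  29  78 166 185 112  27  32  27 136 195 190
 190 189 189 191]
148 [ 35  39  35  35  37  36  37  29  30  77 139 117  32  33  25 136 197 190
 190 188 190 189]
149 [ 38  36  37  38  35  36  38  37  32  29  66  74  32  34  28 136 196 191
 191 189 188 188]
150 [ 34  37  37  38  37  34  35  36  34  35  35  31  30  34  28 134 195 191
 187 189 189 189]
151 [ 39  36  37  36  38  39  34  33  33  33  62  60  28  36  26 136 197 189
 189 189 189 189]
152 [ 35  36  34  32  36  35  33  32  37 123 143  68  29  35  26 135 196 189
 190 188 189 189]
```

View pics/w6c.png

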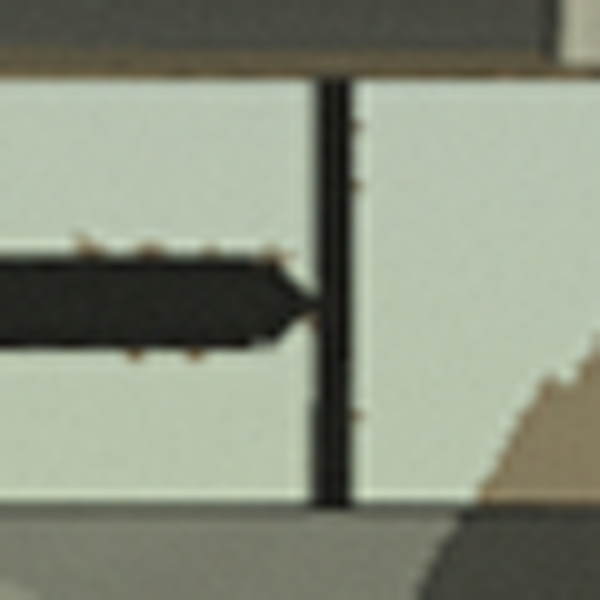

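```bash
python3 - <<'E'
from h import *
def edge(g,v,u0,thr=110):
    r=g[v].astype(float)
    for u in range(u0,295):
        if r[u]<thr<=r[u+1]: return round(u+(thr-r[u])/(r[u+1]-r[u]),2)
for f,u0 in (('w5',262),('w6',271)):
    s=load(f); g=cv2.cvtColor(s['img'],cv2.COLOR_RGB2GRAY)
    print(f,[(v,edge(g,v,u0)) for v in range(144,157)])
    r=g[137].astype(float); d=(190-r[274:292]).clip(5)-5; print('line',(d*np.arange(274,292)).sum()/d.sum())
# objective/carriage shift by template match (use tube clamp region)
a=load('w5');b=load('w6')
ga=cv2.cvtColor(a['img'],cv2.COLOR_RGB2GRAY);gb=cv2.cvtColor(b['img'],cv2.COLOR_RGB2GRAY)
E
```

```text
w5 [(144, np.float64(283.73)), (145, np.float64(266.0)), (146, np.float64(269.19)), (147, np.float64(270.19)), (148, np.float64(271.32)), (149, np.float64(272.04)), (150, np.float64(271.84)), (151, np.float64(270.94)), (152, np.float64(269.93)), (153, np.float64(269.46)), (154, np.float64(266.26)), (155, np.float64(283.66)), (156, np.float64(283.69))]
line 281.6497622820919
w6 [(144, np.float64(284.75)), (145, np.float64(271.87)), (146, np.float64(277.71)), (147, np.float64(278.36)), (148, np.float64(279.53)), (149, np.float64(284.76)), (150, np.float64(284.77)), (151, np.float64(284.76)), (152, np.float64(278.85)), (153, np.float64(277.9)), (154, np.float64(276.21)), (155, np.float64(284.78)), (156, np.float64(284.71))]
line 282.86310517529216
```

About 1.4–1.5 mm remain, since the tip reads at 280.6 px and the line centre at 282.85. One short stroke of 6 mm should close it.

```bash
python3 -m crank '[0,-19,-39,0,0,0,-38,-78,0,0,0,-57,-118,0,0,0,-76,-157,0,0,0,-76,-157,-30,0,0,-76,-157,-70,0,0,-76,-157,-80,0,0,-76,-157,-80,0]'; python3 -c "
from h import *
print(loc(manip.sense()['tcp_pos']))"; python3 -m crank '[0,0,0,-5,0,0,0,0,-10,0,0,0,0,-10,0,0,-1.4,2.6,-10,0,0,-2.9,5.3,-10,0,0,-2.9,5.3,-10,0]'; python3 -c "
from h import *
print(loc(manip.sense()['tcp_pos']))"; python3 -m crank '[0,0,0,40,0,0,0,0,90,0,0,0,0,90,0]';python3 -c "
from h import *
p=manip.sense()['tcp_pos'];print(loc(p),(W(85,52,176)-p)*1e3)"
```

```text
t: 10.9
tcp_pos: [0.5483, -0.0404, 0.0972]
tool_rot: [-0.174, 0.686, 0.175, 0.685]
force: [-0.1, -0.3, 0.2]
finger_gap: 0.001
[-57.1 -51.   97.2]
t: 11.65
tcp_pos: [0.547, -0.0351, 0.0889]
tool_rot: [-0.176, 0.684, 0.174, 0.686]
force: [-0.5, -0.5, 6.5]
finger_gap: 0.002
[-55.7 -45.7  88.9]
t: 12.02
tcp_pos: [0.5487, -0.0352, 0.1815]
tool_rot: [-0.177, 0.682, 0.173, 0.688]
force: [0.6, 0.0, 0.1]
finger_gap: -0.007
[-54.2 -46.6 181.5] [ 75.0396431  153.18459789  -5.52023097]
```

```bash
python3 -m crank '[0,19,38,0,0,0,38,76,0,0,0,57,114,-4,0,0,75,153,-4,0,0,75,153,-4,0,0,75,153,-4,0]'; python3 -c "
from h import *
s=snap('wrist','w7');print(loc(manip.sense()['tcp_pos']),loc(s['origin']))
i=cv2.imread('pics/w7.png')[120:180,250:310]
cv2.imwrite('pics/w7c.png',cv2.resize(i,None,fx=10,fy=10,interpolation=cv2.INTER_CUBIC))
g=cv2.cvtColor(s['img'],cv2.COLOR_RGB2GRAY)
for v in (137,*range(143,157)): print(v,g[v,270:292])"
```

```text
t: 12.78
tcp_pos: [0.6199, 0.1182, 0.1724]
tool_rot: [-0.175, 0.686, 0.175, 0.684]
force: [-0.3, -0.2, 0.2]
finger_gap: -0.0
[ 81.5  53.5 172.6] [  2.   53.6 289.9]
137 [189 189 188 187 189 193 149  42  29  30  53 146 192 188 188 188 188 188
 189 189 187 189]
143 [189 189 186 188 189 194 149  43  30  29  67 153 193 188 187 186 188 189
 188 189 189 188]
144 [188 186 187 187 189 193 150  41  28  27  68 154 194 189 186 189 186 186
 186 189 188 189]
145 [189 189 189 190 190 193 151  42  29  29  68 151 192 190 187 188 188 189
 187 186 188 189]
146 [187 189 188 187 187 194 151  41  31  26  67 154 191 188 188 189 190 189
 187 186 188 188]
147 [186 188 189 189 188 194 150  41  29  27  65 153 192 190 187 188 187 188
 188 188 187 188]
148 [188 191 190 187 190 194 151  44  28  29  66 153 192 188 188 188 188 187
 188 189 188 188]
149 [194 173 170 195 194 197 150  40  30  27  68 153 194 188 187 190 187 187
 186 189 187 189]
150 [135 111 104 142 155 183 155  42  30  29  52 144 192 190 188 187 188 187
 187 188 188 188]
151 [ 52  43  45  65  74 109 109  45  30  29  60 147 192 188 189 188 188 189
 187 188 187 188]
152 [ 29  30  31  32  29  39  47  41  30  28  67 152 193 187 189 188 187 187
 187 186 187 188]
153 [ 32  32  32  32  32  31  30  30  26  27  64 153 193 190 189 188 188 188
 187 189 189 187]
154 [ 35  36  33  34  32  34  31  33  26  28  68 152 195 189 187 188 190 189
 189 189 186 188]
155 [ 30  33  33  33  31  32  33  31  31  27  67 154 191 190 188 190 187 187
 188 188 187 190]
156 [ 30  34  31  32  33  30  33  30  32  26  50 144 194 189 190 186 187 188
 187 188 187 188]
```

View pics/w7c.png

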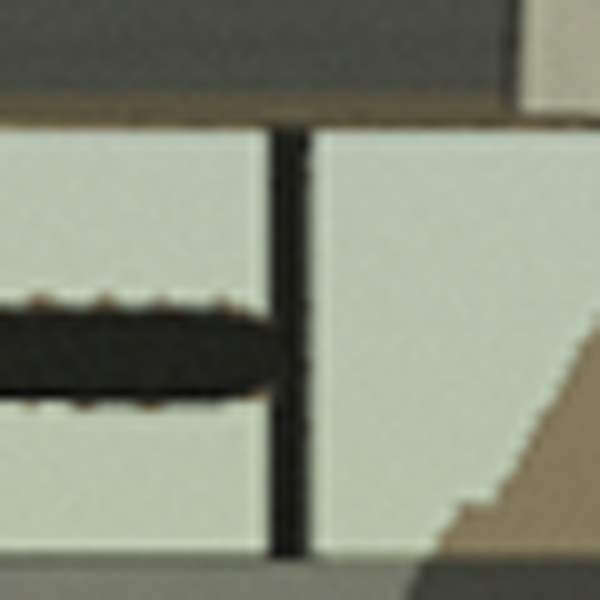

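```bash
python3 - <<'E'
from h import *
from scipy.ndimage import shift
G={f:cv2.cvtColor(load(f)['img'],cv2.COLOR_RGB2GRAY).astype(float) for f in('w5','w6','w7')}
# pointer: template from w5 (tip + white around), match in w6/w7 with line columns darkened, i.e. min(template, line profile)
T=G['w5'][140:160,255:277]
best={}
for f,rowr in(('w6',(0,2)),('w7',(4,8))):
    g=G[f]; lp=g[137]  # line profile
    res=[]
    for dy in np.arange(*rowr,.1):
        for dx in np.arange(5,14,.1):
            big=np.full((40,60),190.); big[8:28,8:30]=T; big[:, :8]=big[:,8:9]
            m=shift(big,(dy,dx),order=1,mode='nearest')
            m=m*(lp[247:307]/190)[None]   # multiplicative overlay
            m=np.maximum(m,28)
            obs=g[132:172,247:307]
            e=((m-obs)[12+int(dy)-4:28+int(dy)-2,14:40]**2).mean()
            res.append((e,dy,dx))
    res.sort(); print(f,res[:3])
    d=(185-lp[270:292]).clip(0); lc=(d*np.arange(270,292)).sum()/d.sum()
    s=load(f); tip=272.05+res[0][2]; v=149.4+res[0][1]
    print('tip',tip,'line',lc,'gap mm',(loc(at_z(s,lc,v,.0395))-loc(at_z(s,tip,v,.044)))[1])
E
```

```text
w6 [(np.float64(116.99445962326892), np.float64(0.30000000000000004), np.float64(8.599999999999987)), (np.float64(117.33473493239315), np.float64(0.30000000000000004), np.float64(8.699999999999987)), (np.float64(120.07241309840973), np.float64(0.30000000000000004), np.float64(8.499999999999988))]
tip 280.65 line 282.86310517529216 gap mm 1.6000000000000014
w7 [(np.float64(86.92772086199282), np.float64(5.599999999999994), np.float64(7.599999999999991)), (np.float64(87.16308378357806), np.float64(5.599999999999994), np.float64(7.69999999999999)), (np.float64(87.37924951701099), np.float64(5.599999999999994), np.float64(7.499999999999991))]
tip 279.65 line 278.4856278366112 gap mm -0.7999999999999972
```

The tip is now inside the line and may have gone past its middle by about 0.8 mm. I'll lower the camera for a closer check.

```bash
python3 -m crank '[0,0,-1,-40,0,0,0,-1,-85,0,0,0,-1,-85,0,0,0,-1,-85,0]'; python3 -c "
from h import *
s=snap('wrist','w8');snap('scene','scene8');print(loc(manip.sense()['tcp_pos']),loc(s['origin']),proj(s,W(44,52,40)))"
```

```text
t: 13.32
tcp_pos: [0.6216, 0.1165, 0.0894]
tool_rot: [-0.174, 0.685, 0.174, 0.686]
force: [0.8, -0.0, -0.2]
finger_gap: 0.0
[83.2 51.7 90.5] [  2.3  51.6 206.7] (np.float64(281.92677063317694), np.float64(180.43070757183625))
```

View pics/w8.png

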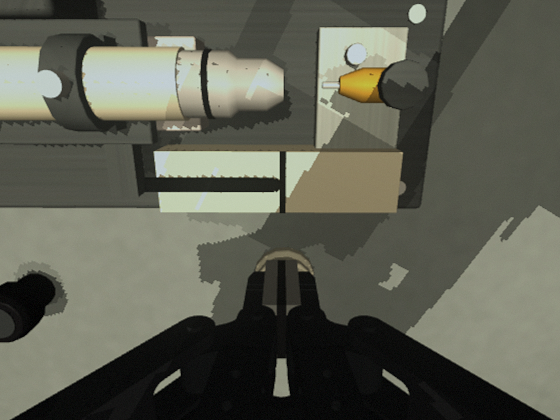

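```bash
python3 - <<'E'
from h import *
i=cv2.imread('pics/w8.png')[160:210,250:310]
cv2.imwrite('pics/w8c.png',cv2.resize(i,None,fx=12,fy=12,interpolation=cv2.INTER_CUBIC))
g=cv2.cvtColor(load('w8')['img'],cv2.COLOR_RGB2GRAY)
for v in (168,*range(174,196)): print(v,g[v,266:292])
E
```

```text
168 [201 199 198 197 199 199 199 200 199 198 199 199 206 155  24  33  35  35
  28  64 161 203 199 198 200 200]
174 [199 200 200 197 199 199 200 200 199 200 199 199 204 156  25  36  34  36
  28 102 181 202 199 200 199 199]
175 [203 200 199 201 201 200 181 176 203 199 200 202 205 157  23  32  36  34
  30 108 181 203 200 198 197 200]
176 [185 208 207 207 207 208 175 139 182 204 201 202 204 157  25  33  34  35
  28  79 167 204 199 198 200 198]
177 [108 129 135 145 143 139 110  94 132 151 177 208 210 157  24  35  31  34
  30  93 176 202 198 201 198 199]
178 [ 37  38  42  55  51  47  38  46  86  85  86 129 182 163  25  34  36  33
  30 104 184 203 200 198 198 200]
179 [ 31  31  28  30  29  30  30  32  47  44  26  39 105 108  30  35  36  33
  28 104 184 201 200 199 200 198]
180 [ 33  39  35  33  34  34  38  33  31  31  34  26  42  45  30  35  34  34
  27 106 182 201 201 199 198 198]
181 [ 37  36  36  37  35  35  36  35  34  33  35  32  29  29  30  31  33  34
  27 105 182 203 198 198 199 199]
182 [ 35  35  35  36  36  34  35  38  37  34  35  33  34  32  31  30  30  33
  28 103 183 201 202 199
[... 752 characters left out ...]

  27 101 181 200 199 199 197 200]
190 [ 33  32  30  34  29  33  30  40  51  41  22  39 136 144  29  32  35  31
  27 104 182 203 199 198 199 201]
191 [ 21  22  23  24  20  19  18  37 129 137  59 137 201 160  23  32  35  32
  25 104 181 201 198 199 201 181]
192 [178 176 177 176 178 178 176 175 192 194 177 194 210 157  23  32  33  31
  24 104 181 202 200 198 203 174]
193 [204 203 205 204 204 204 203 202 202 202 200 202 207 155  25  31  32  31
  25 103 183 203 200 200 182 141]
194 [199 200 199 201 199 200 198 198 200 199 198 199 205 156  21  29  34  31
  26 105 181 201 201 203 173 122]
195 [198 199 198 199 199 200 199 197 197 198 196 199 206 155  24  31  32  29
  28 104 182 203 203 184 140 122]
```

View pics/w8c.png

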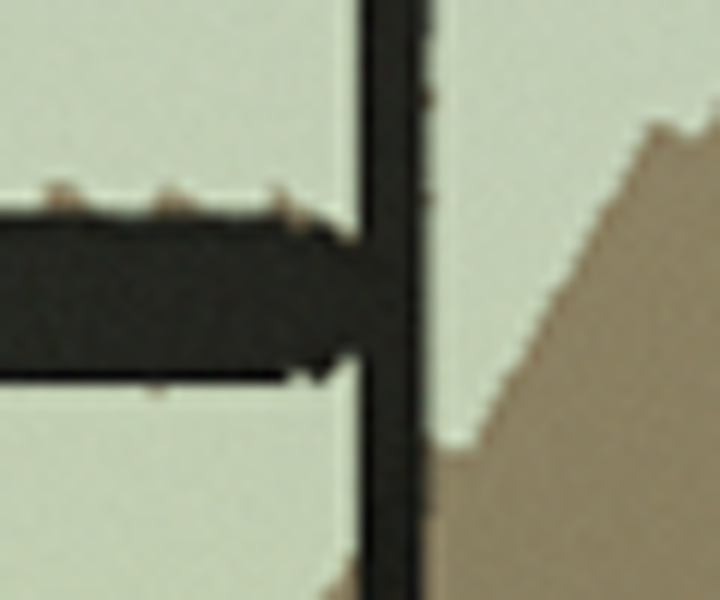

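The tip is on the line but about 0.6 mm beyond its middle: the apex extrapolates to about 283.4 px and the line centre is at 282.25. I'll roll back about 2.5 mm of rim with light pressure.

```bash
python3 -m crank '[0,0,0,50,0,0,0,0,88,0,0,-19,-38,88,0,0,-38,-77,88,0,0,-57,-115,88,0,0,-76,-153,88,0,0,-76,-153,55,0,0,-76,-153,15,0,0,-76,-153,8,0,0,-76,-153,8,0]'; python3 -c "
from h import *
print(loc(manip.sense()['tcp_pos']))"
```

```text
t: 14.68
tcp_pos: [0.5456, -0.0358, 0.0974]
tool_rot: [-0.175, 0.685, 0.174, 0.686]
force: [0.8, 0.1, 0.6]
finger_gap: -0.004
[-57.2 -45.6  97.4]
```

```bash
python3 -m crank '[0,0,0,-5,0,0,0,0,-9,0,0,0,0,-9.5,0,0,0,0,-9.5,0]';python3 -c "
from h import *
print(loc(manip.sense()['tcp_pos']))"; python3 -m crank '[0,0.6,-1.1,0,0,0,1.2,-2.2,0,0,0,1.2,-2.2,0,0,0,1.2,-2.2,0,0]'; python3 -c "
from h import *
print(loc(manip.sense()['tcp_pos']))"; python3 -m crank '[0,0,0,5,0,0,0,0,45,0,0,0,0,88,0,0,0,0,88,0]'; python3 -c "
from h import *
p=manip.sense()['tcp_pos'];print(loc(p),(W(83,52,176)-p)*1e3)"
```

```text
t: 15.18
tcp_pos: [0.5458, -0.0359, 0.0888]
tool_rot: [-0.175, 0.684, 0.174, 0.686]
force: [-1.4, 0.6, 10.9]
finger_gap: -0.001
[-57.1 -45.8  88.8]
t: 15.68
tcp_pos: [0.5469, -0.038, 0.0888]
tool_rot: [-0.175, 0.684, 0.174, 0.686]
force: [-2.3, 1.2, 11.1]
finger_gap: -0.0
[-57.1 -48.1  88.8]
t: 16.18
tcp_pos: [0.5484, -0.0384, 0.1783]
tool_rot: [-0.176, 0.683, 0.173, 0.688]
force: [1.6, -0.9, -0.8]
finger_gap: -0.004
[-56.  -49.2 178.3] [ 73.62508717 155.43801938  -2.25548151]
```

```bash
python3 -m crank '[0,18,39,0,0,0,37,78,0,0,0,56,116,0,0,0,74,155,0,0,0,74,155,-45,0,0,74,155,-88,0,0,74,155,-88,0,0,74,155,-88,0]'; python3 - <<'E'
from h import *
s=snap('wrist','w9');snap('scene','scene9');print(loc(manip.sense()['tcp_pos']),loc(s['origin']),proj(s,W(44,52,40)))
i=cv2.imread('pics/w9.png')[160:210,250:310]
cv2.imwrite('pics/w9c.png',cv2.resize(i,None,fx=12,fy=12,interpolation=cv2.INTER_CUBIC))
g=cv2.cvtColor(s['img'],cv2.COLOR_RGB2GRAY)
for v in (166,*range(174,200)): print(v,g[v,266:292])
E
```

```text
t: 17.18
tcp_pos: [0.6205, 0.117, 0.0873]
tool_rot: [-0.175, 0.685, 0.175, 0.685]
force: [0.7, 0.3, -0.0]
finger_gap: -0.0
[82.5 52.2 88.7] [  1.7  52.4 204.6] (np.float64(280.00510714089484), np.float64(182.97081831425538))
166 [197 199 200 199 198 198 199 200 199 200 205 155  21  33  33  31  28  69
 163 206 200 199 197 198 200 200]
174 [199 198 199 199 198 199 199 199 198 200 205 157  22  32  31  31  26  68
 164 203 199 200 198 199 198 198]
175 [198 200 199 198 199 199 200 200 198 201 205 155  23  31  32  33  28  69
 162 206 200 198 198 200 199 198]
176 [197 198 199 199 200 199 199 198 200 201 204 156  22  32  34  33  25  69
 161 204 201 199 199 199 200 200]
177 [198 200 199 199 198 199 199 197 199 198 206 156  23  31  32  29  30  69
 162 204 199 197 198 198 202 198]
178 [203 201 200 200 201 200 201 202 202 200 205 156  21  33  33  31  29  70
 162 206 199 200 201 197 199 198]
179 [210 208 208 208 206 204 204 203 202 203 207 157  21  32  33  31  30  52
 156 205 200 198 199 199 201 197]
180 [117 116 115 113 126 177 176 145 164 182 212 158  21  30  31  31  29  63
 160 204 201 199 199 
[... 1421 characters left out ...]

 183 202 198 199 200 202 185 140]
194 [ 43  46  41  40 107 168 142 137 186 188 197 158  20  30  30  30  26 103
 180 201 201 200 202 181 140 125]
195 [177 180 179 177 183 198 195 192 202 203 208 157  21  28  33  29  22 105
 183 202 198 201 203 173 122 125]
196 [202 203 204 204 202 201 201 198 199 201 206 155  20  29  29  30  23 103
 180 202 198 201 184 141 123 128]
197 [200 199 200 201 200 198 198 197 200 199 205 155  21  26  30  30  26 105
 182 202 202 203 174 123 127 126]
198 [197 199 201 200 198 198 200 198 199 199 205 155  21  33  29  28  23 106
 185 206 204 184 140 124 127 125]
199 [199 197 199 198 197 200 198 198 199 199 206 156  20  28  32  30  24  77
 137 181 184 141 125 126 128 126]
```

View pics/w9c.png

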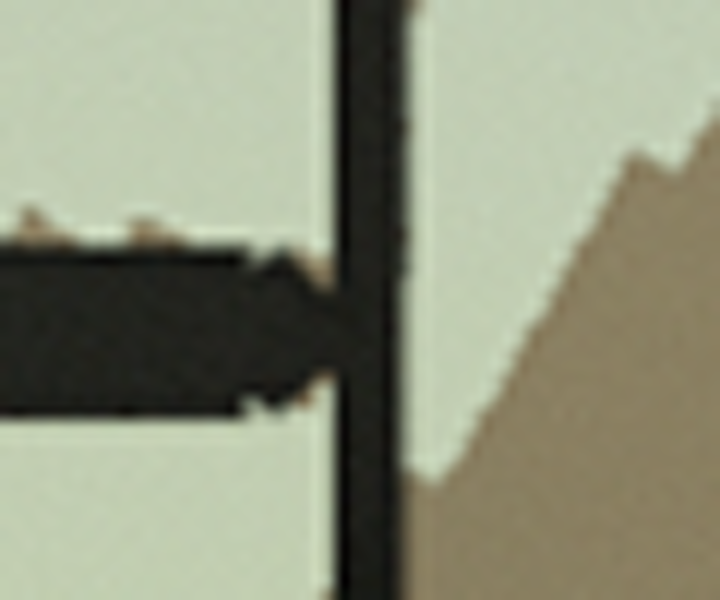

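```bash
python3 - <<'E'
from h import *
for f,lc in(('w8',282.25),('w9',280.2)):
    s=load(f); g=cv2.cvtColor(s['img'],cv2.COLOR_RGB2GRAY)
    i=cv2.imread(f'pics/{f}.png')[40:220,240:320]; cv2.imwrite(f'pics/{f}d.png',cv2.resize(i,None,fx=3.3,fy=3.3,interpolation=cv2.INTER_CUBIC))
    for v in range(80,100,4): print(v,g[v,274:294])
    l=loc(at_z(s,lc,185,.0395)); print(f,'line',l,[ (u,loc(at_z(s,u,92,.068))[1]) for u in(280,282,284,286)])
E
python3 -c "
import cv2,numpy as np
cv2.imwrite('pics/cmp.png',np.hstack([cv2.imread('pics/w8d.png'),cv2.imread('pics/w9d.png')]))"
```

```text
80 [200 199 199 198 199 195 194 194 198 144  43  74  79  85  84  85  84  85
  87  86]
84 [201 199 199 200 199 199 199 200 204 155  52  75  75  76  73  76  81  88
  87  88]
88 [200 199 198 199 199 195 195 194 200 146  45  76  75  73  75  74  74  73
  76  72]
92 [197 196 192 194 190 190 188 189 192 140  27  44  46  46  56  73  75  74
  76  72]
96 [159 156 155 149 145 143 143 146 153 119  41  45  44  53  51  65  78  75
  75  74]
w8 line [46.4 52.2 39.5] [(280, np.float64(51.2)), (282, np.float64(52.0)), (284, np.float64(52.7)), (286, np.float64(53.4))]
80 [194 194 192 194 174 103  47  75  75  73  74  78  84  88  85  84  83  86
  84  85]
84 [198 199 199 198 183 114  49  75  75  75  76  78  82  86  85  87  86  86
  84  87]
88 [201 199 199 200 184 107  46  77  74  74  75  72  73  75  73  73  72  76
  77  83]
92 [194 194 190 195 174 103  27  44  45  45  48  53  64  74  73  74  73  72
  74  73]
96 [168 175 184 182 165 104  36  45  46  45  46  56  72  75  72  74  72  75
  73  71]
w9 line [45.1 52.1 39.5] [(280, np.float64(52.1)), (282, np.float64(52.8)), (284, np.float64(53.5)), (286, np.float64(54.3))]
```

View pics/cmp.png

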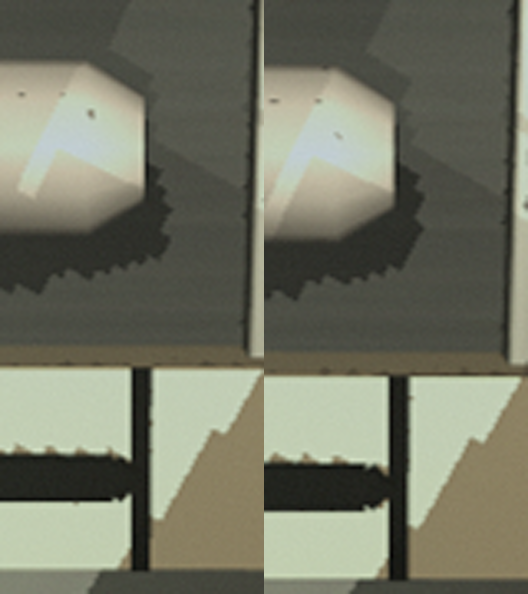

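The objective's front face, which lies in the plane of the tip, reads 0.3 mm short of the line. The pointer taper reads 0.4 mm past it. Together that puts the tip on the middle of the line to within about 0.4 mm. I'll raise the tool clear, check the whole scene and hand in.

```bash
python3 -m crank '[0,0,0,50,0,0,0,0,100,0,0,0,0,130,0,0,0,0,130,0,0,0,0,130,0,0,0,0,130,0]'; python3 -c "
from h import *
snap('scene','scene10')
a=cv2.imread('pics/scene0.png');b=cv2.imread('pics/scene10.png')
cv2.imwrite('pics/s10.png',cv2.resize(b[140:310,150:370],None,fx=3.4,fy=3.4,interpolation=cv2.INTER_CUBIC))"
```

```text
t: 18.02
tcp_pos: [0.6191, 0.117, 0.2156]
tool_rot: [-0.174, 0.686, 0.175, 0.684]
force: [0.2, 1.3, -0.1]
finger_gap: -0.005
```

View pics/s10.png

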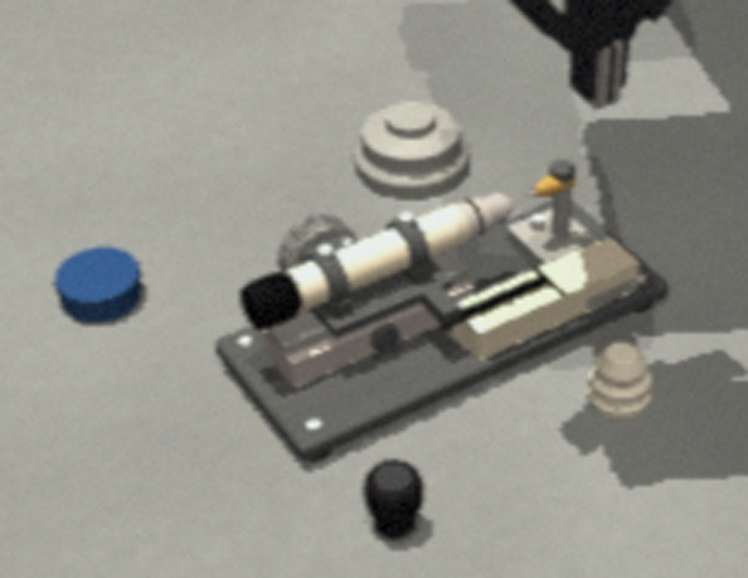

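The scene shows the pointer ending on the line at about (540,272), the objective clear of the stylus, and the loose objects in their places. The tool is in free air.

```bash
python3 -c "
from h import *
print(workorder.sign_off())"
```

```text
the job is handed in; nothing more can be done
None
```

The microscope is set: the pointer tip stands on the gauge line, to within about 0.4 mm of its middle. The job was handed in at about 18 s of the 51 s allowed.

- **Strokes:** I laid the closed fingertips on the wheel's crown and rolled it forward in four strokes of 24, 24, 22 and 6 mm. The last stroke took the tip about 0.6 mm past the middle of the line, so I rolled back about 2.3 mm of rim and lifted off.
- **Final position:** my last two checks disagree slightly. The shape of the pointer's tip puts it about 0.4 mm past the middle of the line, and the objective's front face puts it about 0.3 mm short. Both lie inside the 3 mm line.
- **Contact:** the force readings I took on the wheel stayed at or below about 11 N. The objective is clear of the stylus. By eye in the last picture, the loose things are where they were; I did not measure their positions again. At hand-in the tool was in free air.

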